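Pull the plain insert out of the dry-block heater with the quarter-turn puller

TASK

One of the two metal blocks sunk in the heater is plain (only a slot in its top), the other is also drilled for tubes. Take the T-handled puller from its stand, lower it into the slot of the plain block until its collar rests on the block, turn it a quarter turn clockwise (seen from above) like a screw so that it locks, and pull the block straight up out of its well. Set the block down gently, upright and wholly on the white cooling plate and leave the puller standing locked in it; leave the drilled block in the heater and knock nothing over.

Things in the scene. Friction and masses are not known exactly. Their poses are not given: they have to be found in the camera images.
- heater: White dry-block heater, 170 x 210 x 90 mm (x, y, z), fixed. Origin: centre of its underside. Its flat top is 90 mm up; its control panel faces its own -x. Two square wells, 74 x 74 mm, 60 mm deep, lie side by side in the top, centres at x +15 mm, y +48 and -48 mm.
- plain_block: The block to pull: bare aluminium, 70 x 70 x 60 mm, about 0.45 kg, loose in one of the two wells (2 mm play on each side, cannot turn there), top flush with the heater's top. Its top has only the key slot. Origin: centre of its underside, z up; the top is at z 60 mm.
- drilled_block: The block that stays: same size, slot and material as the plain block, in the other well, but its top has six 13 mm round holes besides the slot, three on either side of it. Origin: centre of its underside.
- puller: Black T-handle on a steel rod with a round collar and a lug bar at the foot, 103 mm tall, 0.18 kg, upright in its stand. Origin: on the rod's axis at the underside of the collar (46 mm across), z up. Lug bar along x like the handle: 32 x 9 mm, 8 mm high, top 14 mm and bottom 22 mm below the origin: 4 mm below the lip when the collar is on a block.
- holder: The puller's stand: grey block 64 x 64 x 45 mm, fixed, with a pocket 42 x 20 mm (x, y), 34 mm deep, in its top; the puller's collar rests on its top, 45 mm up, its lugs loose in the pocket. Origin: centre of its underside.
- cooling_plate: White flat square plate, 170 x 170 mm, fixed. Origin: centre of its underside at worktop level; its flat top is 12 mm up.
- dropper_bottle: Bystander: amber dropper bottle with a black teat, 38 mm across, 108 mm tall, loose. Origin: centre of its underside, z up.
- crucible: Bystander: white porcelain crucible, 43 mm across, 32 mm tall, loose. Origin: centre of its underside, z up.
- glass_bottle: Bystander: open clear glass bottle, 56 mm across, 112 mm tall, loose. Origin: centre of its underside, z up.
- slot (a point): Centre of the plain block's key slot, at the level of its top; axes as the block's. Slot 38 mm long along x, 15 mm wide, through a 10 mm thick lip; below it a chamber 40 x 40 x 20 mm deep. Stops in it let the puller's lugs turn clockwise only (seen from above), up to about 100 degrees; at 90 they lie across the slot under the lip and carry the block.
- handle (a point): Centre of the puller's handle, 70 mm above the puller's origin, axes as the puller's. The handle is a bar with flat sides, 80 mm long along x, 16 mm thick (y), 22 mm high. The puller is the same after a half turn.
- retort_stand: Tall obstacle at the left, fixed, always in the same place, plays no part: steel rod 510 mm tall at x +89, y +37 mm of its origin, with a clamp arm 380 to 430 mm up that reaches from the rod to jaws at x -112, y -80 mm (and a glass pipette there). Do not run the arm into it. Origin: at worktop level.
Mind the look-alikes: they are no part of the job. Of the things that look like the puller, the largest one is meant.

How it is judged:
On the way, in this order (a step that is already met when the one before it is completed fails the run):
1. the puller is in the plain block's slot, collar down, and turned across it (locked) (x of puller in the frame of plain_block between -0.007 and 0.007 m and y of puller in the frame of plain_block between -0.007 and 0.007 m and z of puller in the frame of plain_block between 0.056 and 0.066 m and angle between the x axis of puller and the x axis of plain_block, either way round above 0.9 rad and z of plain_block in the frame of heater below 0.04 m), for 0.2 s.
2. the plain block hangs upright from the locked puller, its underside above the heater's top (x of puller in the frame of plain_block between -0.007 and 0.007 m and y of puller in the frame of plain_block between -0.007 and 0.007 m and z of puller in the frame of plain_block between 0.056 and 0.069 m and angle between the x axis of puller and the x axis of plain_block, either way round above 0.9 rad and z of plain_block in the frame of heater above 0.092 m and angle between plain_block's own z axis and vertical below 0.25 rad), for 0.1 s.
At the end, for the whole second after the job is handed in: The plain block rests upright (0.06 rad) on the cooling plate, centre within 50 mm of its centre along both plate axes; the released puller is still locked in it (turned over 0.9 rad, centred to 7 mm, collar under 9 mm above it); the drilled block is within 10 mm of its start (x of plain_block in the frame of cooling_plate between -0.05 and 0.05 m and y of plain_block in the frame of cooling_plate between -0.05 and 0.05 m and z of plain_block in the frame of cooling_plate between 0.009 and 0.015 m and angle between plain_block's own z axis and vertical below 0.06 rad and x of puller in the frame of plain_block between -0.007 and 0.007 m and y of puller in the frame of plain_block between -0.007 and 0.007 m and z of puller in the frame of plain_block between 0.056 and 0.069 m and angle between the x axis of puller and the x axis of plain_block, either way round above 0.9 rad and linear speed of each of plain_block, puller below 0.02 m/s and distance of drilled_block from where it was at the start of the episode below 0.01 m); the robot touches nothing.
It fails at once if the drilled block is pulled up more than 15 mm (z of drilled_block in the frame of heater above 0.045 m).
It fails at once if the plain block is dropped or slammed onto the plate (faster than 0.4 m/s within 25 mm of it) (z of plain_block in the frame of cooling_plate below 0.037 m and horizontal distance between plain_block and cooling_plate below 0.12 m and linear speed of plain_block above 0.4 m/s).
It fails at once if a bystander is knocked over (angle between any of dropper_bottle, crucible, glass_bottle's own z axis and vertical above 0.5 rad).
It also fails if it takes over 69 s, if anything falls off the work surface, if the arm or the gripper's body presses on something with over 40 N, if the wrist force passes 120 N, or if a joint passes its speed limit or range.

ROBOT

A 7-joint arm with a two-finger parallel gripper is mounted at the origin on a cart in front of the work surface, level with it; the furniture and walls round the work are solid. World frame = base frame: x ahead of the robot, y to its left, z up, the work surface at z = 0. Lengths are in m, angles in rad, forces in N, time in s.
With the tool pointing down it reaches from about 0.375 to 0.925 m from the base axis. Payload 3.1 kg.
Tool frame: the origin (TCP) lies midway between the tips of the shut fingers; the grasp point (between the pads) lies 19 mm behind it (hold_point_z is the z of the grasp point in the tool frame, in m); z points along the fingers, y is the line along which they close (so a half turn about z gives the same grasp; the last joint's range is limited). The gripper opens to 85 mm and grips with 20 to 120 N. Pads are 22 mm wide; open, the fingers measure 114 mm over their backs; the gripper's body (76 mm by 85 mm) begins 54 mm behind the grasp point. The pads swing forward as they close: fully open they stand 13 mm farther back than shut.
Start: joints at [-1.21, 0.383, 0.044, 1.598, -0.018, 1.161, -0.05], TCP at [0.288, 0.583, 0.231] pointing down, gripper open.
Joint ranges: [-2.61, 2.61], [-0.41, 2.15], [-1.48, 1.57], [0, 2.5], [-1.57, 4.71], [0.05, 1.97], [-2.85, 2.85]. Speed limits (rad/s): [2.79, 2.79, 3.14, 3.14, 3.14, 3.14, 3.14].

INTERFACE

Orientations are given as a rotation vector (axis times angle).
In Python, from rig import read_state, capture, get_calibration, hand_in, recognise, trace, hold_point_z gives the robot as it stands.
- The arm moves only by the tool jog_arm, never from a script. Its argument "moves" is a list of rows, each a list of 5 numbers: the shift along the tool's x, y, z in mm, then the turn about the tool's z in rad, then the closure, from -1 (fully open) to 1 (shut). A call has 1 to 10 rows; each row is the pose to reach, as a shift and turn from the pose commanded when the call began, along the tool's axes at that moment; what a row does not reach only later rows make up. A row lasts 1/12 s, in which the tool goes at most 41.7 mm and 7.16 degrees, less where a joint would pass 70% of its speed; a pose out of reach is approached as far as the arm can. A call with a gripper value outside its range is refused whole. The fingers move at their own pace and stop on an object; "newtons" is the grip in N (left out, the last holds). Time passes only in rows, so rows that repeat a pose let the fingers close. It gives the time, the measured TCP pose, the force, the opening and the grip force at its end, in the units of the state.
- read_state(): the state, without advancing time (a new reading comes with each control period).
- capture(name): name is "side" or "top"; returns the picture (420x560x3 uint8, red, green, blue); there is no depth.
- get_calibration(name): a dict with "fovy" (degrees; the focal length in pixels is half the picture's height over the tangent of half this angle, whatever the lens; pixels are square), "cx", "cy" (the principal point, pixels), "dist_coeffs" ([k1, k2, p1, p2, k3] as OpenCV has them; the pictures are not rectified), "R" (3x3) and "t" (3): a world point X has camera coordinates R X + t. Camera axes: x right, y down, z forward; pixel columns grow to the right and rows downward; lengths in m; the calibration is good to about 2 mm. A picture is of the moment at which its call begins. get_calibration takes no time and is no camera call.
- hand_in(): hands the job in; it is judged then, once.
Trained networks look in the newest picture that a camera, given by its name, has taken for a name from the list of things; names that differ only in an ending like _2 or _b are one class to them, and where a whole thing is asked for, a point or a joint stands for the part that bears it (a point fixed in the world has none). Each returns a list of dicts, best first, with "conf" (0 to 1); they miss things now and then, are a little off and sometimes report something else, mostly with a low value. They report only what shows in the picture. A call takes as long as a camera call. They do not tell look-alikes from the thing itself.
- recognise(camera, name): "position" ([x, y, z] in m, in world coordinates, good to about 4 mm: the middle of the surface that is visible of it).
- trace(camera, name): "mask" (420x560 bool, what is visible of it).
The state is a dict: "clock": time; "joints": joint angles; "qd": joint speeds; "joint_efforts": joint torques, N m; "eef_pos": TCP position; "tcp_rot": TCP orientation; "contact_force": force on the tool from outside, world axes, zero at the start; "ft_torque": the same for the moment, N m; "gripper_width": finger opening in m; "finger_force": force on a finger pad.
Only numpy, scipy, OpenCV 4.12 (cv2) and the standard library are available. Lean on these libraries where they do the work, as an engineer would, in place of code of your own. Each camera call takes 0.05 s, during which the arm holds its last target. There are 200 camera calls.

## Working session

There is one attempt and no reset: what is moved stays moved. The work goes in short steps, Python scripts to look and compute and a tool call to move; the robot and the scene stay as the last step left them, time stands still between calls to the robot, and variables do not carry over. Pictures are saved under pics/ and viewed, at most 10 in all, crops included, and the job is handed in when it is done.

Besides the shell and the picture viewer there is one more tool, called as name(argument=value, ...) on one line, values as JSON. jog_arm: Moves the arm, as the interface text tells. Its arguments: {"type":"object","properties":{"moves":{"type":"array","items":{"type":"array","items":{"type":"number"}}},"newtons":{"type":"number"}},"required":["moves"]}

```bash
mkdir -p pics
cat > h.py <<'E'
import numpy as np, cv2
from rig import *
def cal(n):
    c=get_calibration(n); f=210/np.tan(np.radians(c["fovy"])/2)
    K=np.array([[f,0,c["cx"]],[0,f,c["cy"]],[0,0,1.]]); return K,np.array(c["dist_coeffs"],float),np.array(c["R"],float),np.array(c["t"],float)
def ray(n,uv):
    K,d,R,t=cal(n); p=cv2.undistortPoints(np.array(uv,float).reshape(-1,1,2),K,d).reshape(-1,2)
    return -R.T@t, np.c_[p,np.ones(len(p))]@R
def atz(n,uv,z):
    o,D=ray(n,uv); return o+D*((z-o[2])/D[:,2])[:,None]
def proj(n,X):
    K,d,R,t=cal(n); return cv2.projectPoints(np.array(X,float).reshape(-1,3),cv2.Rodrigues(R)[0],t,K,d)[0].reshape(-1,2)
def tri(uva,uvb):
    o1,D1=ray("top",[uva]);o2,D2=ray("side",[uvb]);A=0;b=0
    for o,D in((o1,D1[0]),(o2,D2[0])):
        D=D/np.linalg.norm(D);P=np.eye(3)-np.outer(D,D);A=A+P;b=b+P@o
    return np.linalg.solve(A,b)
def save(n,f,box=None,s=1):
    im=capture(n); 
    if box: im=im[box[1]:box[3],box[0]:box[2]]
    cv2.imwrite("pics/"+f,cv2.resize(im[:,:,::-1],None,fx=s,fy=s,interpolation=cv2.INTER_CUBIC))
E
python3 - <<'E'
from h import *
for c in("top","side"):
    save(c,c+"1.png",s=1.4)
    print(c,-cal(c)[2].T@cal(c)[3])
    for n in("heater","plain_block","drilled_block","puller","holder","cooling_plate","dropper_bottle","crucible","glass_bottle","slot","handle","retort_stand"):
        print(n,[(np.round(r["position"],3).tolist(),round(r["conf"],2)) for r in recognise(c,n)])
s=read_state();print(s["clock"],s["eef_pos"],s["tcp_rot"],s["gripper_width"],hold_point_z)
E
```

```text
top [ 0.37575061 -0.0290629   1.33178623]
heater [([0.615, -0.041, 0.085], 0.87)]
plain_block [([0.664, 0.008, 0.09], 0.83), ([0.429, -0.026, 0.126], 0.7)]
drilled_block [([0.671, -0.088, 0.088], 0.57), ([0.377, -0.268, 0.055], 0.52)]
puller [([0.377, -0.271, 0.056], 0.64), ([0.422, -0.025, 0.123], 0.53), ([0.666, -0.089, 0.088], 0.48), ([0.466, -0.117, 0.067], 0.44), ([0.378, -0.123, 0.069], 0.42)]
holder [([0.427, -0.029, 0.048], 0.75)]
cooling_plate [([0.54, -0.364, 0.012], 0.81), ([0.66, 0.007, 0.086], 0.66)]
dropper_bottle [([0.378, -0.269, 0.056], 0.62)]
crucible [([0.346, -0.229, 0.017], 0.55)]
glass_bottle [([0.378, -0.353, 0.07], 0.89)]
slot [([0.661, 0.005, 0.089], 0.74)]
handle [([0.428, -0.027, 0.124], 0.89), ([0.377, -0.125, 0.069], 0.67), ([0.467, -0.122, 0.072], 0.44)]
retort_stand []
side [-0.28565714 -0.56560592  0.66510173]
heater [([0.57, -0.065, 0.075], 0.59), ([0.543, -0.375, 0.01], 0.19)]
plain_block [([0.659, 0.013, 0.084], 0.64)]
drilled_block [([0.667, -0.079, 0.088], 0.54)]
puller [([0.417, -0.028, 0.111], 0.89), ([0.464, -0.124, 0.051], 0.48)]
holder [([0.401, -0.04, 0.031], 0.58)]
cooling_plate [([0.545, -0.376, 0.01], 0.91)]
dropper_bottle [([0.366, -0.278, 0.052], 0.81)]
crucible [([0.348, -0.217, 0.022], 0.61)]
glass_bottle [([0.666, -0.081, 0.086], 0.62), ([0.36, -0.37, 0.063], 0.59)]
slot [([0.66, 0.016, 0.086], 0.77), ([0.36, -0.369, 0.063], 0.29)]
handle [([0.417, -0.027, 0.11], 0.93), ([0.466, -0.124, 0.055], 0.73), ([0.368, -0.131, 0.06], 0.5)]
retort_stand []
1.3 [0.28788426 0.58278249 0.23126805] [7.14295663e-01 3.05929801e+00 8.94683477e-06] 0.08505305906752242 -0.0187
```

View pics/top1.png

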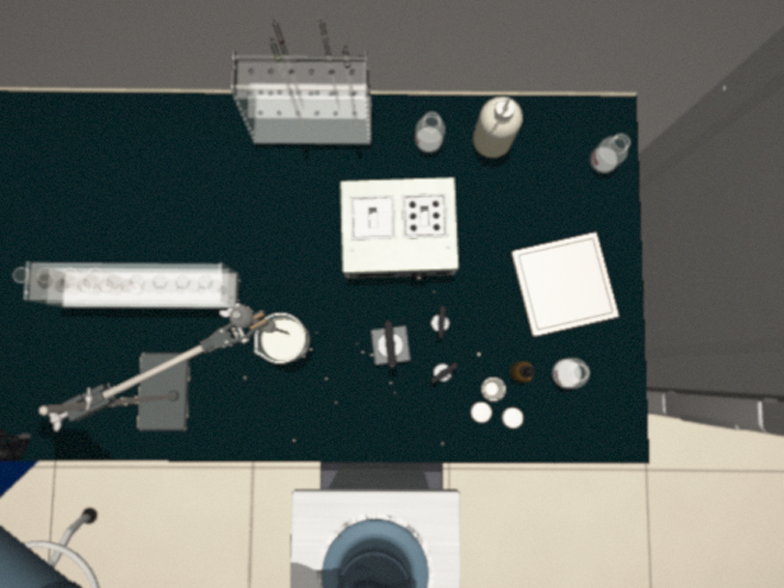

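View pics/side1.png

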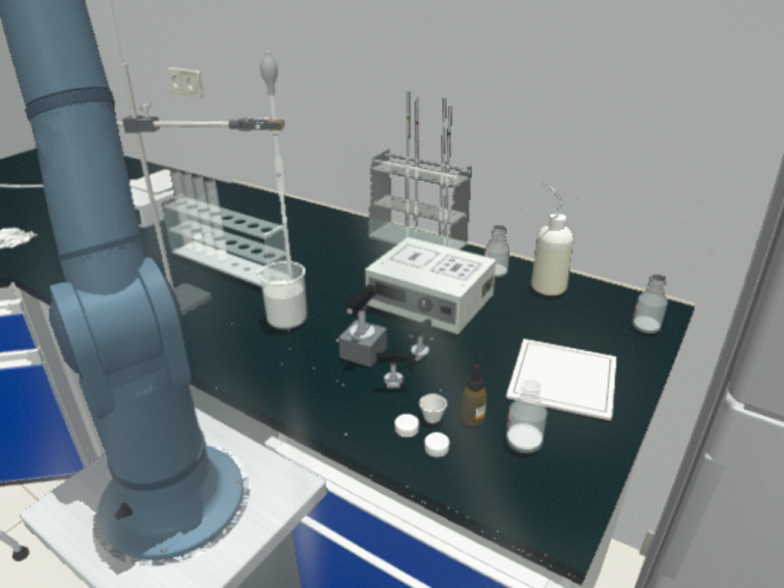

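The top view shows the puller at (390,343) with its handle roughly along world x. The plain block is at (373,217), left in the heater, and the drilled one is at (424,215). The plate is at (565,284). The stand's clamp is at left, from (50,410) to (285,325). The smaller look-alikes are at (440,322) and (443,372). Next I measure precisely.

Run:
```python
from h import *
print("rod top",atz("top",[[50/1.4,410/1.4]],.51),"foot",atz("top",[[173/1.4,396/1.4]],.01),"jaws",atz("top",[[285/1.4,325/1.4]],.4))
capture("top");capture("side")
M={}
for n,z in(("handle",.126),("slot",.09),("plain_block",.09),("drilled_block",.09),("heater",.09),("cooling_plate",.012),("holder",.045),("puller",.126)):
  for c in("top","side"):
    for r in trace(c,n)[:2]:
        m=r["mask"].astype(np.uint8); ys,xs=np.nonzero(m)
        W=atz(c,np.c_[xs,ys],z)[:,:2]
        (cx,cy),(w,h),a=cv2.minAreaRect((W*1000).astype(np.float32))
        print(n,c,round(r["conf"],2),len(xs),"px",xs.mean().round(1),ys.mean().round(1),"mean",W.mean(0).round(4),"rect",round(cx),round(cy),round(w),round(h),round(a,1))
        M.setdefault((n,c),(xs.mean(),ys.mean()))
for n in("handle","slot","plain_block"): print(n,tri(M[n,"top"],M[n,"side"]))
im=capture("top");cv2.imwrite("pics/t2.png",cv2.resize(im[120:270,230:350,::-1],None,fx=4,fy=4,interpolation=cv2.INTER_CUBIC)[:600])
im=capture("side");cv2.imwrite("pics/s2.png",cv2.resize(im[160:285,230:370,::-1],None,fx=4.8,fy=4.8,interpolation=cv2.INTER_CUBIC))
```

```text
rod top [[0.32769067 0.37350923 0.51      ]] foot [[0.32547913 0.38683682 0.01      ]] jaws [[0.43687647 0.11563907 0.4       ]]
handle top 0.76 329 px 278.7 245.6 mean [ 0.4226 -0.0281] rect 424 -27 76 41 26.8
handle top 0.68 156 px 316.6 265.5 mean [ 0.3741 -0.1217] rect 374 -123 29 47 6.6
handle side 0.7 233 px 299.3 241.2 mean [ 0.3695 -0.1792] rect 368 -178 107 32 25.3
handle side 0.68 388 px 257.5 224.6 mean [ 0.3747 -0.0627] rect 379 -58 162 44 33.8
slot top 0.95 709 px 266.5 154.9 mean [0.659 0.005] rect 659 5 69 70 0.4
slot side 0.77 288 px 295.8 183.0 mean [0.6572 0.0064] rect 658 7 73 73 1.4
plain_block top 0.67 431 px 406.9 266.2 mean [ 0.3738 -0.3532] rect 374 -353 50 61 0.3
plain_block top 0.58 723 px 266.4 155.2 mean [0.6584 0.0052] rect 658 5 72 70 0.6
plain_block side 0.49 248 px 295.1 182.8 mean [0.657  0.0089] rect 658 9 69 68 1.4
drilled_block top 0.79 731 px 303.0 154.0 mean [ 0.6621 -0.0899] rect 663 -91 72 70 0.2
drilled_block side 0.81 295 px 325.0 191.0 mean [ 0.6602 -0.0881] rect 660 -89 73 72 4.8
drilled_block side 0.39 441 px 257.6 224.2 mean [ 0.4204 -0.0
[... 305 characters left out ...]
787 px 403.2 202.3 mean [ 0.5471 -0.3674] rect 549 -368 173 172 14.2
holder top 0.6 249 px 279.7 246.8 mean [ 0.4225 -0.0307] rect 423 -29 60 66 10.9
holder side 0.8 662 px 258.1 247.9 mean [ 0.3887 -0.0509] rect 398 -43 115 92 9.8
puller top 0.83 277 px 278.5 246.4 mean [ 0.4205 -0.0276] rect 422 -27 74 36 26.9
puller top 0.66 135 px 315.0 229.9 mean [ 0.462  -0.1178] rect 464 -120 27 41 54.6
puller side 0.83 254 px 299.7 240.6 mean [ 0.3721 -0.1785] rect 369 -178 107 33 22.7
puller side 0.77 480 px 257.2 223.8 mean [ 0.3774 -0.06  ] rect 382 -54 164 49 33.8
handle [ 0.45255306 -0.07129507  0.03431266]
slot [0.65848138 0.0058852  0.08952567]
plain_block [ 0.34063311 -0.24796894  0.31469775]
```

View pics/t2.png

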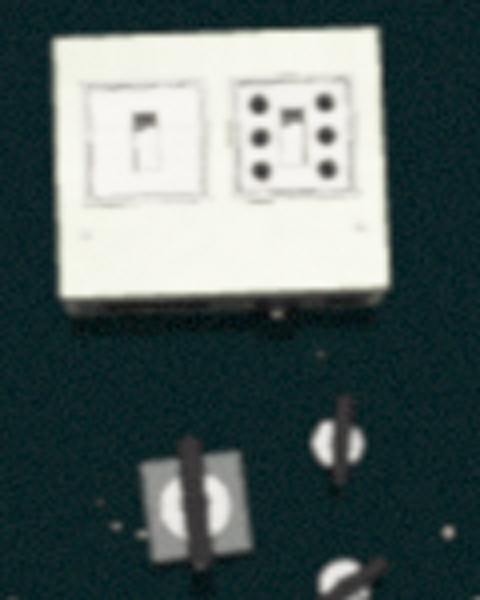

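View pics/s2.png

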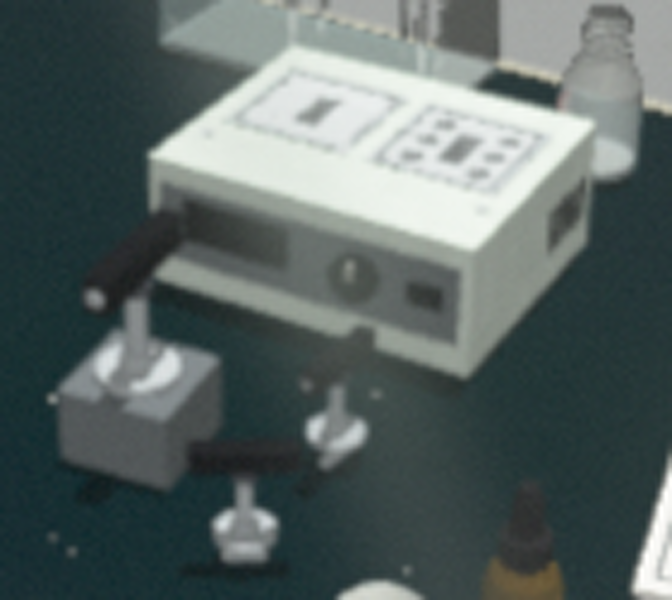

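The crops show:
- **Puller:** handle ends near (190,438) and (203,568) in the 4x top crop.
- **Plain slot:** near (146,142) in the same crop, along world x.
- **Side crop:** handle axis runs (95,297) to (178,228).

```bash
cat >> h.py <<'E'
def tc(u): return [(u[0]+.5)/4-.5+230,(u[1]+.5)/4-.5+120]
def sc(u): return [(u[0]+.5)/4.8-.5+230,(u[1]+.5)/4.8-.5+160]
def dirs():
    s=read_state();R=cv2.Rodrigues(np.array(s["tcp_rot"]))[0];return s,R
def go(x,y,z,yaw):  # wanted TCP, wanted tool-y azimuth (deg) -> shift mm, turn
    s,R=dirs();d=R.T@(np.array([x,y,z])-s["eef_pos"])*1000
    cur=np.degrees(np.arctan2(R[1,1],R[0,1])); print("t",round(s["clock"],2),"at",s["eef_pos"].round(4),"yaw",round(cur,2),"shift",d.round(1),"turn",round(np.radians(-((yaw-cur+180)%360-180)),3),"F",np.round(s["contact_force"],1),"w",round(s["gripper_width"],4),"q",np.round(s["joints"],2))
E
python3 - <<'E'
from h import *
a,b=atz("top",[tc((190,438)),tc((203,568))],.126);print("handle",a,b,(a+b)/2,np.degrees(np.arctan2(*(a-b)[1::-1])),np.linalg.norm(a-b))
print("tri",tri(tc((196.5,503)),sc((137,262))))
print("ends tri",tri(tc((190,438)),sc((178,228))),tri(tc((203,568)),sc((95,297))))
print("collar",atz("top",[tc((195,506))],.05))
h=atz("top",[tc(p) for p in((140,462),(240,451),(253,548),(152,563))],.045);print("holder",h.mean(0),[np.degrees(np.arctan2(*(h[i]-h[j])[1::-1])) for i,j in((0,1),(3,2),(0,3),(1,2))])
for c in(((85,84),(207,83),(207,198),(88,203)),((235,78),(352,77),(357,190),(236,195))):
  B=atz("top",[tc(p) for p in c],.09);print("block",B.mean(0))
print("slot tri",tri(tc((146,142)),sc((316,111))))
hh=atz("top",[tc(p) for p in((52,37),(380,28),(389,290),(60,299))],.09);print("heater",hh.mean(0),[np.degrees(np.arctan2(*(hh[i]-hh[j])[1::-1])) for i,j in((0,1),(3,2),(0,3),(1,2))])
pl=atz("top",np.array([(512,249),(598,233),(618,317),(534,335)])/1.4,.012);print("plate",pl.mean(0))
for p in((268,50),(268,95),(282,125)):
  o,D=ray("side",[np.array(p)/1.4]);D=D[0];k=(.437-o[0])/D[0];print("pip",o+k*D)
go(.3,.58,.62,96)
E
```

```text
handle [ 0.46329599 -0.02392739  0.126     ] [ 0.38317887 -0.03240904  0.126     ] [ 0.42323743 -0.02816821  0.126     ] 6.043143978899782 0.08056483176583755
tri [ 0.4235906  -0.02833555  0.11623348]
ends tri [ 0.46459249 -0.02449514  0.1146027 ] [ 0.38317091 -0.0323612   0.1182403 ]
collar [[ 0.42409559 -0.02715481  0.05      ]]
holder [ 0.42438693 -0.02797556  0.045     ] [np.float64(96.5861973824219), np.float64(98.69608871825385), np.float64(7.281343912041674), np.float64(7.803054011969719)]
block [0.6585605  0.00546495 0.09      ]
block [ 0.66377097 -0.09086796  0.09      ]
slot tri [0.6577005  0.00678448 0.09056551]
heater [ 0.64513223 -0.04238283  0.09      ] [np.float64(91.96865247197768), np.float64(91.90750560166772), np.float64(2.4893263301854978), np.float64(1.648325532209138)]
plate [ 0.54698657 -0.3694685   0.012     ]
pip [0.437      0.14949474 0.51859384]
pip [0.437      0.15945151 0.44587087]
pip [0.437      0.13384311 0.3987208 ]
t 2.3 at [0.2878 0.5828 0.2313] yaw 63.72 shift [ -12.1    2.9 -388.7] turn -0.563 F [-0.1 -0.9 -0.2] w 0.0857 q [-1.21  0.38  0.04  1.6  -0.02  1.16 -0.05]
```

jog_arm(moves=[[0,0,-40,0,-1],[0,0,-80,0,-1],[0,0,-120,0,-1],[0,0,-160,0,-1],[0,0,-160,0,-1]])

```text
clock: 2.72
eef_pos: [0.2896, 0.5864, 0.403]
tcp_rot: [0.714, 3.056, 0.029]
contact_force: [0.3, 1.0, 2.5]
gripper_width: 0.0854
finger_force: 0.0
```

jog_arm(moves=[[0,0,-40,0,-1],[0,0,-80,0,-1],[0,0,-120,0,-1],[0,0,-160,0,-1],[0,0,-190,0,-1],[0,0,-210,0,-1],[0,0,-210,0,-1]])

```text
clock: 3.3
eef_pos: [0.2882, 0.5833, 0.6075]
tcp_rot: [0.714, 3.057, 0.017]
contact_force: [0.6, -0.5, 0.4]
gripper_width: 0.0851
finger_force: 0.0
```

```bash
python3 -c "
from h import *
go(.55,.25,.61,96)
go(.60,-.05,.61,96)
go(.52,-.12,.61,96)"
```

```text
t 3.3 at [0.2882 0.5833 0.6075] yaw 63.71 shift [-382.4 -182.8   -4.7] turn -0.564 F [ 0.6 -0.5  0.4] w 0.0851 q [-1.22  0.35  0.07  0.88 -0.03  1.9  -0.05]
t 3.3 at [0.2882 0.5833 0.6075] yaw 63.71 shift [-560.  -429.6   -7.4] turn -0.564 F [ 0.6 -0.5  0.4] w 0.0851 q [-1.22  0.35  0.07  0.88 -0.03  1.9  -0.05]
t 3.3 at [0.2882 0.5833 0.6075] yaw 63.71 shift [-519.3 -527.8   -8.5] turn -0.564 F [ 0.6 -0.5  0.4] w 0.0851 q [-1.22  0.35  0.07  0.88 -0.03  1.9  -0.05]
```

jog_arm(moves=[[-38,-18,0,-0.06,-1],[-76,-36,0,-0.12,-1],[-114,-55,0,-0.18,-1],[-152,-73,0,-0.24,-1],[-190,-91,0,-0.3,-1],[-228,-110,0,-0.36,-1],[-266,-128,0,-0.42,-1],[-304,-146,0,-0.48,-1],[-342,-165,0,-0.54,-1],[-380,-183,0,-0.56,-1]])

```text
clock: 4.13
eef_pos: [0.5451, 0.2525, 0.6002]
tcp_rot: [0.163, -3.136, 0.001]
contact_force: [1.5, 0.9, -0.7]
gripper_width: 0.0854
finger_force: 0.0
```

```bash
python3 -c "
from h import *
go(.58,-.05,.61,96)
go(.52,-.15,.56,96)"
```

```text
t 4.13 at [0.5451 0.2525 0.6002] yaw 95.94 shift [  -3.4 -304.5   -9.8] turn -0.001 F [ 1.5  0.9 -0.7] w 0.0854 q [-0.67  0.23  0.23  1.05 -0.06  1.86  1.21]
t 4.13 at [0.5451 0.2525 0.6002] yaw 95.94 shift [  66.5 -397.7   40.4] turn -0.001 F [ 1.5  0.9 -0.7] w 0.0854 q [-0.67  0.23  0.23  1.05 -0.06  1.86  1.21]
```

jog_arm(moves=[[0,-40,0,0,-1],[0,-80,0,0,-1],[0,-120,0,0,-1],[0,-160,0,0,-1],[0,-200,10,0,-1],[5,-240,40,0,-1],[25,-270,75,0,-1],[45,-290,110,0,-1],[75,-300,145,0,-1],[105,-300,180,0,-1]])

```text
clock: 4.97
eef_pos: [0.486, -0.0535, 0.4396]
tcp_rot: [0.15, -3.136, 0.002]
contact_force: [0.6, -0.5, 1.4]
gripper_width: 0.0857
finger_force: 0.0
```

```bash
python3 -c "
from h import *
go(.4236,-.028,.18,96)
go(.4236,-.028,.1355,96)"
```

```text
t 4.97 at [ 0.486  -0.0535  0.4396] yaw 95.49 shift [ 59.3  31.7 259.7] turn -0.009 F [ 0.6 -0.5  1.4] w 0.0857 q [-0.38 -0.06  0.38  1.68  0.02  1.52  1.67]
t 4.97 at [ 0.486  -0.0535  0.4396] yaw 95.49 shift [ 59.2  31.7 304.2] turn -0.009 F [ 0.6 -0.5  1.4] w 0.0857 q [-0.38 -0.06  0.38  1.68  0.02  1.52  1.67]
```

jog_arm(moves=[[15,8,40,-0.005,-1],[30,16,80,-0.009,-1],[45,24,120,-0.009,-1],[59,32,160,-0.009,-1],[59,32,200,-0.009,-1],[59,32,235,-0.009,-1],[59,32,250,-0.009,-1],[59,32,250,-0.009,-1],[59,32,250,-0.009,-1]])

```text
clock: 5.72
eef_pos: [0.4242, -0.0242, 0.1915]
tcp_rot: [0.173, -3.134, 0.001]
contact_force: [0.4, 0.5, 0.3]
gripper_width: 0.0853
finger_force: 0.0
```

```bash
python3 -c "
from h import *
go(.4236,-.028,.098,96)
save('top','t3.png',(220,190,340,290),5)"
```

```text
t 5.72 at [ 0.4242 -0.0242  0.1915] yaw 96.31 shift [ 0.7 -3.7 93.5] turn 0.005 F [0.4 0.5 0.3] w 0.0853 q [-0.39 -0.02  0.35  2.16  0.01  1.    1.64]
```

View pics/t3.png

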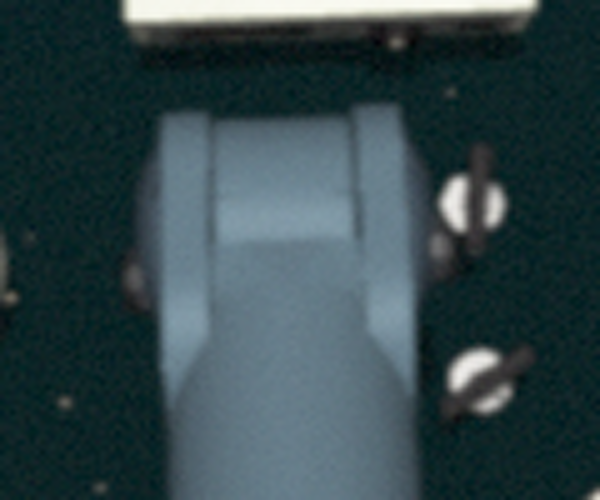

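The top view is blocked by the forearm; the fingertips, at (137,278) and (440,250), straddle the puller and clear the small look-alikes. I'll descend.

jog_arm(moves=[[1,-4,20,0.005,-1],[1,-4,40,0.005,-1],[1,-4,60,0.005,-1],[1,-4,80,0.005,-1],[1,-4,93,0.005,-1],[1,-4,93,0.005,-1],[1,-4,93,0.005,-1]])

```text
clock: 6.35
eef_pos: [0.4265, -0.0281, 0.101]
tcp_rot: [-0.165, 3.135, -0.0]
contact_force: [0.6, 0.1, -0.8]
gripper_width: 0.0856
finger_force: 0.0
```

```bash
python3 -c "
from h import *
go(.4236,-.028,.098,96)
save('side','s3.png',(200,110,370,290),3.3)"
```

```text
t 6.35 at [ 0.4265 -0.0281  0.101 ] yaw 96.04 shift [2.9 0.4 2.9] turn 0.001 F [ 0.6  0.1 -0.8] w 0.0856 q [-0.37  0.14  0.36  2.24 -0.07  0.77  1.72]
```

View pics/s3.png

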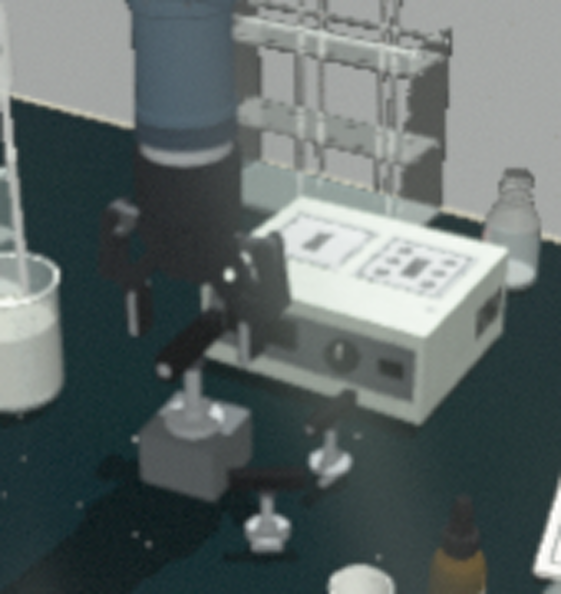

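The fingers straddle the handle at (190,345) and it lies well between the pads. I'll close.

jog_arm(moves=[[3,0,3,0,-1],[3,0,3,0,-1],[3,0,3,0,1],[3,0,3,0,1],[3,0,3,0,1],[3,0,3,0,1],[3,0,3,0,1],[3,0,3,0,1],[3,0,3,0,1],[3,0,3,0,1]], newtons=70)

```text
clock: 7.23
eef_pos: [0.4224, -0.028, 0.0969]
tcp_rot: [-0.166, 3.137, 0.001]
contact_force: [-0.3, 1.3, 1.4]
gripper_width: 0.0165
finger_force: 68.3
```

```bash
python3 -c "
from h import *
go(.4236,-.028,.098,96)"
```

```text
t 7.23 at [ 0.4224 -0.028   0.0969] yaw 96.05 shift [-1.2 -0.2 -1.1] turn 0.001 F [-0.3  1.3  1.4] w 0.0165 q [-0.37  0.14  0.36  2.25 -0.08  0.76  1.72]
```

jog_arm(moves=[[0,0,-20,0,1],[0,0,-45,0,1],[0,0,-75,0,1],[0,0,-105,0,1],[0,0,-130,0,1],[0,0,-130,0,1],[0,0,-130,0,1]])

```text
clock: 7.82
eef_pos: [0.4228, -0.0286, 0.2275]
tcp_rot: [-0.165, 3.135, 0.0]
contact_force: [-0.4, -0.6, -2.6]
gripper_width: 0.016
finger_force: 68.6
```

```bash
python3 -c "
from h import *
go(.6585,.0058,.2,92)"
```

```text
t 7.82 at [ 0.4228 -0.0286  0.2275] yaw 96.02 shift [-238.     9.5   28.2] turn 0.07 F [-0.4 -0.6 -2.6] w 0.016 q [-0.4  -0.07  0.36  2.13  0.03  1.08  1.62]
```

jog_arm(moves=[[-30,0,0,0.02,1],[-60,2,0,0.05,1],[-95,4,0,0.07,1],[-130,6,0,0.07,1],[-165,8,0,0.07,1],[-200,9,0,0.07,1],[-225,9,10,0.07,1],[-238,9,25,0.07,1],[-238,9,30,0.07,1],[-238,9,30,0.07,1]])

```text
clock: 8.65
eef_pos: [0.6543, 0.0053, 0.1909]
tcp_rot: [0.055, -3.13, 0.003]
contact_force: [0.3, -1.6, -2.5]
gripper_width: 0.0158
finger_force: 68.5
```

jog_arm(moves=[[0,0,0,0,1],[0,0,0,0,1]])

```text
clock: 8.82
eef_pos: [0.6565, 0.0048, 0.1962]
tcp_rot: [0.054, -3.139, 0.0]
contact_force: [0.0, -0.5, -1.1]
gripper_width: 0.0162
finger_force: 68.5
```

```bash
python3 -c "
from h import *
go(.6585,.0058,.1755,92)
s,R=dirs()
# predicted puller: lug bottom, collar at expected place
p=np.array(s['eef_pos']);print('proj origin',proj('side',[p-[0,0,.0519]]),'slot',proj('side',[[.6585,.0058,.09]]),proj('top',[[.6585,.0058,.09],p]))
save('side','s4.png',(250,120,370,220),6)
save('top','t4.png',(220,110,340,210),6)"
```

```text
t 8.82 at [0.6565 0.0048 0.1962] yaw 91.96 shift [-2.1  1.  20.7] turn -0.001 F [ 0.  -0.5 -1.1] w 0.0162 q [-0.35  0.44  0.37  1.63 -0.17  1.11  1.67]
proj origin [[296.37095061 166.26605657]] slot [[296.21800738 182.84066331]] [[266.18692044 155.09977041]
 [265.44450637 145.96832551]]
```

View pics/s4.png

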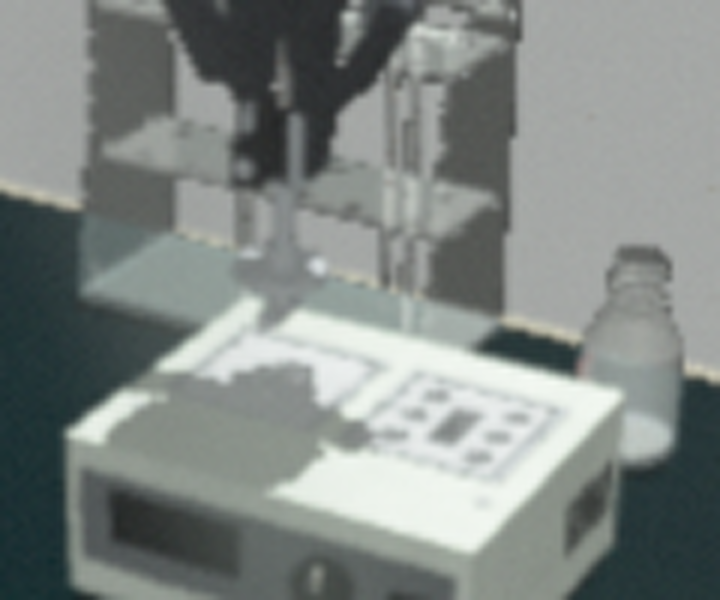

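The puller hangs over the plain block, collar near (283,270) and lug foot near (278,320) in the crop, within about 1 mm of the prediction. I'll lower it gently and watch the force.

jog_arm(moves=[[0,1.5,10,0,1],[0,1.5,18,0,1],[0,1.5,26,0,1],[0,1.5,30,0,1],[0,1.5,34,0,1],[0,1.5,36,0,1],[0,1.5,38,0,1],[0,1.5,38,0,1]])

```text
clock: 9.58
eef_pos: [0.6576, 0.0069, 0.1583]
tcp_rot: [0.055, -3.141, 0.0]
contact_force: [-0.1, 0.7, -1.9]
gripper_width: 0.0161
finger_force: 68.5
```

```bash
python3 -c "
from h import *
go(.657,.0062,.142,92)"
```

```text
t 9.58 at [0.6576 0.0069 0.1583] yaw 92.02 shift [ 0.7 -0.7 16.3] turn 0.0 F [-0.1  0.7 -1.9] w 0.0161 q [-0.34  0.48  0.36  1.65 -0.19  1.04  1.68]
```

Below the contact level with no force, so the lugs are in the slot.

jog_arm(moves=[[0,0,4,0,1],[0,0,8,0,1],[0,0,11,0,1],[0,0,13,0,1],[0,0,14.5,0,1],[0,0,15.5,0,1],[0,0,16,0,1],[0,0,16,0,1]])

```text
clock: 10.25
eef_pos: [0.6577, 0.007, 0.1426]
tcp_rot: [0.055, -3.141, 0.0]
contact_force: [0.1, -0.5, -1.4]
gripper_width: 0.016
finger_force: 68.5
```

```bash
python3 -c "
from h import *
go(.657,.0062,.142,92)"
```

```text
t 10.25 at [0.6577 0.007  0.1426] yaw 92.02 shift [ 0.8 -0.8  0.6] turn 0.0 F [ 0.1 -0.5 -1.4] w 0.016 q [-0.34  0.5   0.35  1.66 -0.2   1.01  1.68]
```

jog_arm(moves=[[0,0,0.5,0,1],[0,0,0.5,0,1],[0,0,1,0,1],[0,0,1,0,1]])

```text
clock: 10.58
eef_pos: [0.658, 0.007, 0.1421]
tcp_rot: [-0.055, 3.141, 0.0]
contact_force: [0.5, -0.3, -0.6]
gripper_width: 0.0163
finger_force: 68.5
```

jog_arm(moves=[[0,0,0,0.1,1],[0,0,0,0.2,1],[0,0,0,0.3,1],[0,0,0,0.4,1],[0,0,0,0.5,1],[0,0,0,0.6,1],[0,0,0,0.7,1],[0,0,0,0.8,1],[0,0,0,0.8,1]])

```text
clock: 11.33
eef_pos: [0.6583, 0.0079, 0.1421]
tcp_rot: [1.173, 2.913, 0.001]
contact_force: [0.6, 1.0, -0.7]
gripper_width: 0.016
finger_force: 68.8
```

```bash
python3 -c "
from h import *
go(.6575,.0062,.142,0.4);print(read_state()['ft_torque'])"
```

```text
t 11.33 at [0.6583 0.0079 0.1421] yaw 46.13 shift [-0.6 -1.8  0.1] turn 0.798 F [ 0.6  1.  -0.7] w 0.016 q [-0.47  0.53  0.52  1.67 -0.3   1.02  0.96]
[ 0.21211581 -0.0326901  -0.01541962]
```

Turning freely; second half.

jog_arm(moves=[[0,0,0,0.1,1],[0,0,0,0.2,1],[0,0,0,0.3,1],[0,-0.5,0,0.4,1],[0,-1,0,0.5,1],[0,-1,0,0.6,1],[0,-1,0,0.7,1],[0,-1,0,0.79,1],[0,-1,0,0.79,1],[0,-1,0,0.79,1]])

```text
clock: 12.17
eef_pos: [0.658, 0.0081, 0.1422]
tcp_rot: [-2.197, -2.245, -0.004]
contact_force: [1.7, 2.5, -0.1]
gripper_width: 0.0158
finger_force: 69.1
```

```bash
python3 -c "
from h import *
go(.6575,.0062,.142,0.4);print(read_state()['ft_torque'])"
```

```text
t 12.17 at [0.658  0.0081 0.1422] yaw 1.22 shift [-1.9 -0.5  0.1] turn 0.014 F [ 1.7  2.5 -0.1] w 0.0158 q [-0.59  0.57  0.69  1.68 -0.41  1.04  0.26]
[ 0.65435187 -0.28960825  0.00287247]
```

jog_arm(moves=[[-1,0,-2,0,1],[-1,0,-4,0,1],[-1,0,-6,0,1],[-1,0,-8,0,1],[-1,0,-10,0,1],[-1,0,-13,0,1],[-1,0,-16,0,1],[-1,0,-16,0,1]])

```text
clock: 12.83
eef_pos: [0.6567, 0.0049, 0.1581]
tcp_rot: [-2.203, -2.239, 0.001]
contact_force: [-0.3, 1.8, -5.9]
gripper_width: 0.016
finger_force: 68.4
```

```bash
python3 -c "
from h import *
go(.6575,.0062,.26,0.4);print(read_state()['ft_torque'])"
```

```text
t 12.83 at [0.6567 0.0049 0.1581] yaw 0.91 shift [   1.2    0.7 -101.9] turn 0.009 F [-0.3  1.8 -5.9] w 0.016 q [-0.59  0.55  0.71  1.67 -0.4   1.07  0.25]
[ 0.74798772  0.38266537 -0.03248452]
```

jog_arm(moves=[[0,0,-8,0,1],[0,0,-18,0,1],[0,0,-30,0,1],[0,0,-42,0,1],[0,0,-54,0,1],[0,0,-66,0,1],[0,0,-80,0,1],[0,0,-95,0,1],[0,0,-110,0,1],[0,0,-110,0,1]])

```text
clock: 13.67
eef_pos: [0.6597, 0.0041, 0.273]
tcp_rot: [2.2, 2.234, 0.009]
contact_force: [1.5, -0.6, -4.5]
gripper_width: 0.0159
finger_force: 69.0
```

```bash
python3 -c "
from h import *
go(.547,-.3694,.262,15);print(read_state()['ft_torque'])
save('side','s5.png',(230,80,450,290),2.8)"
```

```text
t 13.67 at [0.6597 0.0041 0.273 ] yaw 0.88 shift [-371.7 -118.5   10.1] turn -0.246 F [ 1.5 -0.6 -4.5] w 0.0159 q [-0.64  0.45  0.77  1.56 -0.32  1.26  0.19]
[-0.07505512 -0.17766024 -0.00458651]
```

View pics/s5.png

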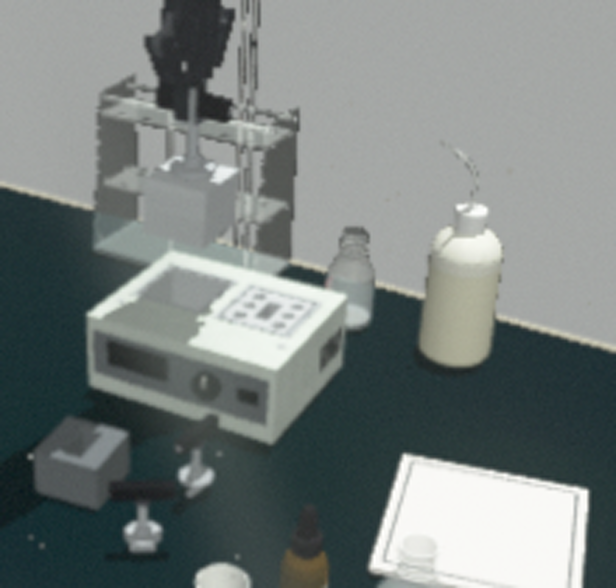

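The block hangs upright at (188,205) in the crop, clear of the heater, and the drilled block is still in place. I'll carry it to the plate smoothly.

jog_arm(moves=[[-6,-2,0,0,1],[-17,-5,0,0,1],[-33,-10,0,0,1],[-53,-17,0,0,1],[-75,-24,0,0,1],[-97,-31,0,0,1],[-119,-38,0,0,1],[-141,-45,0,0,1],[-163,-52,0,0,1],[-185,-59,0,0,1]])

```text
clock: 14.55
eef_pos: [0.5984, -0.1844, 0.2668]
tcp_rot: [-2.206, -2.235, 0.004]
contact_force: [0.1, -0.0, -5.8]
gripper_width: 0.0159
finger_force: 69.2
```

jog_arm(moves=[[-22,-7,0,0,1],[-44,-14,0,0,1],[-66,-21,0,0,1],[-88,-28,0,0,1],[-110,-35,0,0,1],[-130,-41,0,0,1],[-148,-46,0,0,1],[-162,-51,0,0,1],[-172,-54,0,0,1],[-180,-56,0,0,1]])

```text
clock: 15.38
eef_pos: [0.5449, -0.3645, 0.2671]
tcp_rot: [-2.208, -2.233, 0.003]
contact_force: [0.3, -0.3, -5.1]
gripper_width: 0.016
finger_force: 69.3
```

jog_arm(moves=[[-3,0,0,0,1],[-3,0,0,0,1],[-3,0,0,0,1]])

```text
clock: 15.63
eef_pos: [0.5485, -0.3635, 0.2674]
tcp_rot: [-2.202, -2.24, -0.001]
contact_force: [-0.3, -0.2, -5.7]
gripper_width: 0.016
finger_force: 69.2
```

```bash
python3 -c "
from h import *
go(.55,-.3694,.132,1);print(read_state()['ft_torque'])"
```

```text
t 15.63 at [ 0.5485 -0.3635  0.2674] yaw 0.99 shift [ -6.1   1.4 135.4] turn -0.0 F [-0.3 -0.2 -5.7] w 0.016 q [-0.09  0.48  0.84  1.57 -0.36  1.26  0.82]
[ 0.09013602 -0.05046919  0.01718997]
```

jog_arm(moves=[[-1,0,8,0,1],[-3,1,22,0,1],[-5,1,40,0,1],[-6,1,58,0,1],[-6,1,76,0,1],[-6,1,94,0,1],[-6,1,108,0,1],[-6,1,118,0,1],[-6,1,123,0,1],[-6,1,125,0,1]])

```text
clock: 16.47
eef_pos: [0.5488, -0.3698, 0.1413]
tcp_rot: [-2.202, -2.238, 0.001]
contact_force: [-1.0, -0.9, -6.5]
gripper_width: 0.0161
finger_force: 68.9
```

jog_arm(moves=[[0,0,2,0,1],[0,0,4,0,1],[0,0,6,0,1],[0,0,8,0,1],[0,0,9.5,0,1],[0,0,11,0,1],[0,0,12,0,1],[0,0,12,0,1]])

```text
clock: 17.13
eef_pos: [0.549, -0.3703, 0.1304]
tcp_rot: [-2.203, -2.239, 0.0]
contact_force: [-0.7, -0.0, -5.6]
gripper_width: 0.0162
finger_force: 69.0
```

```bash
python3 -c "
from h import *
go(.55,-.3694,.124,1);print(read_state()['ft_torque'])"
```

```text
t 17.13 at [ 0.549  -0.3703  0.1304] yaw 0.92 shift [0.9 1.  6.4] turn -0.001 F [-0.7 -0.  -5.6] w 0.0162 q [-0.02  0.62  0.75  1.67 -0.48  1.04  0.9 ]
[ 0.01416167  0.00451061 -0.03446254]
```

jog_arm(moves=[[0,0,1,0,1],[0,0,2,0,1],[0,0,3,0,1],[0,0,4,0,1],[0,0,4,0,1]])

```text
clock: 17.55
eef_pos: [0.5496, -0.3696, 0.1271]
tcp_rot: [-2.202, -2.239, -0.002]
contact_force: [-0.1, 2.1, -2.6]
gripper_width: 0.0163
finger_force: 69.4
```

jog_arm(moves=[[0,0,0.7,0,1],[0,0,1.4,0,1],[0,0,2,0,1],[0,0,2,0,1],[0,0,2,0,1]])

```text
clock: 17.97
eef_pos: [0.5498, -0.3701, 0.125]
tcp_rot: [2.203, 2.239, 0.002]
contact_force: [0.4, 3.1, -0.0]
gripper_width: 0.0162
finger_force: 70.1
```

jog_arm(moves=[[0,0,0.7,0,1],[0,0,0.7,0,1],[0,0,0.7,0,0.6],[0,0,0.7,0,0.4],[0,0,0.7,0,0],[0,0,0.7,0,-0.5],[0,0,0.7,0,-1],[0,0,0.7,0,-1],[0,0,0.7,0,-1]])

```text
clock: 18.72
eef_pos: [0.5489, -0.3709, 0.1239]
tcp_rot: [2.204, 2.239, -0.001]
contact_force: [-1.3, -0.3, -0.3]
gripper_width: 0.0836
finger_force: 0.0
```

jog_arm(moves=[[0,0,0,0,-1],[0,0,-10,0,-1],[0,0,-30,0,-1],[0,0,-60,0,-1],[0,0,-95,0,-1],[0,0,-130,0,-1],[0,0,-160,0,-1],[0,0,-160,0,-1]])

```text
clock: 19.38
eef_pos: [0.5519, -0.3742, 0.2933]
tcp_rot: [2.194, 2.228, 0.005]
contact_force: [-0.1, -0.6, 1.4]
gripper_width: 0.085
finger_force: 0.0
```

```bash
python3 -c "
from h import *
go(.55,-.3694,.124,1)
save('side','s6.png',(230,130,450,330),2.8)"
```

```text
t 19.38 at [ 0.5519 -0.3742  0.2933] yaw 0.89 shift [  6.2  -3.9 169.3] turn -0.002 F [-0.1 -0.6  1.4] w 0.085 q [-0.08  0.47  0.85  1.52 -0.36  1.3   0.82]
```

View pics/s6.png

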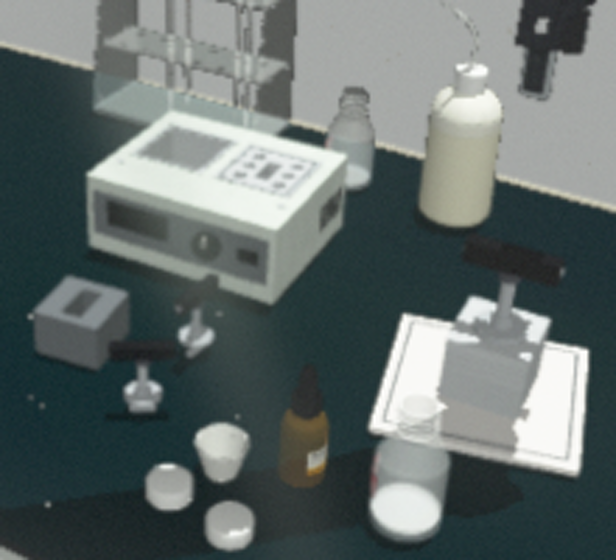

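The block stands upright on the plate at (495,345), with the puller locked in it. The gripper is clear and every bystander is standing.

```bash
python3 -c "
from rig import hand_in
print(hand_in())"
```

```text
the job is handed in; nothing more can be done
None
```

I pulled the plain block and set it upright on the cooling plate with the puller standing locked in it; the last picture shows the drilled block still in the heater and nothing knocked over, and the job is handed in (no verdict was returned).

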